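# Swap the battery pack of the bench tester

## Task

Change the tester's battery: press the spent pack further into its bay so that the push-push catch lets it pop out, draw it out and lay it flat in the grey tray. Then put the spare pack of the same size into the bay, nose end first, and press its tail in until the catch holds it in. Do not shift the bigger pack or any of the other things on the bench.

Things in the scene. Friction and masses are not known exactly. Their poses are not given: they have to be found in the camera images.
- bay_mouth (a point): bay of the grey bench tester: the middle of the mouth, on the bay's floor, 10 mm above the bench. x points level into the bay, y across, z up. Its plastic is slippery. The slot is 45.6 mm wide, 41 mm high. Held by the catch, a pack's tail stands 24 mm out of the mouth (centre 31 mm inside) and cannot be pulled out; ejected, it stands 54 to 60 mm out and slides out freely.
- sill_end (a point): middle of the outer end of the loading sill: the bay's floor runs on 75 mm in front of the mouth, at the same height (axes as bay_mouth). Two low steel rails on it, 7 mm high, lead into the mouth: inner faces about 46 mm apart at the mouth, 66 mm at the outer end.
- plunger (a joint): sprung plunger in the bay that pushes the pack out, in m: 0 ejected or no pack, 0.030 pack held, 0.043 the stop. To eject a held pack: press it 10 to 13 mm further in (stop: tail 11 mm out), let go. To load: press until the tail is 11 to 14 mm out, let go; it returns to 24 mm out and is held. Let go before 15 mm out, it springs back; a held pack pressed again comes out. Takes 5 to 10 N.
- console_top (a point): middle of the top of the tester's console, 130 mm above the bench, 150 mm behind the mouth (axes as bay_mouth). The tester is 130 mm wide; from the mouth to 100 mm behind it, it is only 60 mm high; it ends 200 mm behind the mouth.
- spent_center (a point): dark battery pack, a plain block 110 mm long (its x), 44 mm wide (its y), 38 mm high, about 0.2 kg; finger ribs round its tail end (-x), two small brass strips on top of its nose end (+x). The point is its centre, 19 mm above its underside. This one is the spent pack; at the start the catch holds it in the tester's bay, x into the bay.
- spare_center (a point): dark battery pack, a plain block 110 mm long (its x), 44 mm wide (its y), 38 mm high, about 0.2 kg; finger ribs round its tail end (-x), two small brass strips on top of its nose end (+x). The point is its centre, 19 mm above its underside. This one is the charged spare; at the start it lies on the bench on its underside, its nose roughly away from the robot.
- bigpack_center (a point): a bigger pack of the same look, for another instrument: 125 x 58 x 44 mm, too wide for the bay; it lies on the bench and is to stay there. The point is its centre, 22 mm up.
- tray_in (a point): the open grey tray, fixed on the bench: 150 mm (its x) by 110 mm (y) outside, walls 4 mm thick and 24 mm high. The point is the centre of its inner floor, about 4 mm above the bench.
- flask: blue steel drinking flask, 66 mm across and 190 mm high, standing; origin at the centre of its foot.
- jar: small clear jar with a lid, 48 mm across and 65 mm high, standing; origin at the centre of its foot.
- tape: roll of black tape lying flat, 62 mm across and 19 mm high; origin at the centre of its underside.
- driver: screwdriver lying on the bench roughly along x, about 200 mm long and 26 mm high; origin under its middle.
- contactor: contactor, a dark block 70 x 52 mm and 74 mm high; origin at the centre of its foot.
- spare_nose (a point): the middle of the spare pack's nose end face (the end that goes in first), 55 mm from the pack's centre along its x, 19 mm above its underside.
Not all that is in view belongs to the job. What is shaped like the part that bears spent_center but blue is not meant. Leave any red look-alike of the part that bears spare_center alone.

How it is judged:
By the outcome, as a careful person would: the job done as asked, in the order asked, and still so for the second after the job is handed in, with the robot touching nothing.
It also fails if it takes over 70 s, if anything falls off the work surface, if the arm or the gripper's body presses on something with over 40 N, if the wrist force passes 120 N, or if a joint passes its speed limit or range.

## Robot

A 7-joint arm with a two-finger parallel gripper is mounted at the origin on the work surface. World frame = base frame: x ahead of the robot, y to its left, z up, the work surface at z = 0. Lengths are in m, angles in rad, forces in N, time in s.
With the tool pointing down it reaches from about 0.425 to 0.875 m from the base axis. Payload 4.7 kg.
Tool frame: the origin (TCP) lies at the very end of the fingers, on their centre line; the grasp point (between the pads) lies 19 mm behind it; z points along the fingers, y is the line along which they close (so a half turn about z gives the same grasp; the last joint's range is limited). The gripper opens to 85 mm and grips with 20 to 120 N. Pads are 22 mm wide; open, the fingers measure 114 mm over their backs; the gripper's body (76 mm by 85 mm) begins 54 mm behind the grasp point. The pads swing forward as they close: fully open they stand 13 mm farther back than shut.
Start: joints at [-1.1, 0.321, -0.07, 1.45, 0.023, 1.371, -0.057], TCP at [0.287, 0.583, 0.231] pointing down, gripper open.
Joint ranges: [-2.86, 2.86], [-0.3, 2.09], [-1.38, 1.24], [0.06, 2.45], [-1.56, 4.7], [0.09, 2.05], [-2.69, 2.69]. Speed limits (rad/s): [2.57, 2.57, 3.14, 3.14, 3.14, 3.14, 3.14].

## Interface

Orientations are given as a unit quaternion [w, x, y, z].
In Python, from bench import state, camera, hand_in gives the robot as it stands. The module is installed in compiled form; this text tells all that it offers.
- The arm moves only by the tool jog_arm, never from a script. Its argument "motion" is a list of rows, each an object with "claw": the opening, from 0 (shut) to 1 (fully open); "travel": the shift along the world's x, y, z normalised to -1 to 1, where 1 is 2.5 cm, a list of three; "turn": the turn, a rotation vector about the world's x, y, z normalised to -1 to 1, where 1 is pi rad, a list of three. A call has 1 to 5 rows; each row shifts and turns the commanded pose from where the row before left it; what a row does not reach is not made up. A row lasts 1/8 s, in which the tool goes at most 62.5 mm and 10.7 degrees, less where a joint would pass 70% of its speed; a pose out of reach is approached as far as the arm can. A call with a number of a shift or a turn outside -1 to 1 is refused whole. A call with a gripper value outside its range is refused whole. The fingers move at their own pace and stop on an object; "force" is the grip in N (left out, the last holds). Time passes only in rows, so rows that do not move let the fingers close. It gives the time, the measured TCP pose, the force, the opening and the grip force at its end, in the units of the state.
- state(): the state, without advancing time (a new reading comes with each control period).
- camera(name): name is "scene" or "side" or "wrist"; returns a dict with "img" (420x560x3 uint8, red, green, blue), "mtx" (3x3 intrinsics, pixels), "position" and "attitude" of the camera in the world; the wrist camera has in their place "tool_from_camera" (4x4, takes a point from camera to tool coordinates, whose origin is the TCP and whose axes are the flange's). Camera axes: x right, y down, z forward; pixel columns grow to the right and rows downward; lengths in m; the calibration is good to about 2 mm. The wrist camera is an equidistant fisheye: a pixel r from the principal point sees the ray r / f radians off the axis. A picture is of the moment at which its call begins: read the wrist's pose just before it. There is no depth.
- hand_in(): hands the job in; it is judged then, once.
The state is a dict: "time_s": time; "joints": joint angles; "joint_vel": joint speeds; "joint_efforts": joint torques, N m; "ee_pos": TCP position; "orientation": TCP orientation; "contact_force": force on the tool from outside, world axes, zero at the start; "wrist_torque": the same for the moment, N m; "grip_width": opening from 0.0 (shut) to 1.0 (fully open); "grasp_force": force on a finger pad.
Only numpy, scipy, OpenCV 4.12 (cv2) and the standard library are available. Lean on these libraries where they do the work, as an engineer would, in place of code of your own. Each camera call takes 0.05 s, during which the arm holds its last target. There are 200 camera calls.

## Working session

There is one attempt and no reset: what is moved stays moved. The work goes in short steps, Python scripts to look and compute and a tool call to move; the robot and the scene stay as the last step left them, time stands still between calls to the robot, and variables do not carry over. Pictures are saved under pics/ and viewed, at most 10 in all, crops included, and the job is handed in when it is done.

Besides the shell and the picture viewer there is one more tool, called as name([rows], argument=value, ...), one row to a line, values as JSON. jog_arm: Moves the arm, as the interface text tells. Its arguments: {"type":"object","properties":{"motion":{"type":"array"},"force":{"type":"number"}},"required":["motion"]}

```bash
mkdir -p pics
cat > h.py <<'E'
import numpy as np, cv2
from bench import state, camera, hand_in
from scipy.spatial.transform import Rotation as R
def q(a): return R.from_quat(np.r_[a[1:],a[0]])
def snap(n,f):
    c=camera(n); cv2.imwrite(f'pics/{f}.png',c['img'][:,:,::-1]); return c
def att(c):
    a=np.array(c['attitude'],float); return a if a.shape==(3,3) else q(a).as_matrix()
def pt(c,u,v,z):
    d=att(c)@np.linalg.inv(c['mtx'])@np.array([u,v,1.]); p=np.array(c['position']); return p+d*(z-p[2])/d[2]
def proj(c,p):
    x=c['mtx']@(att(c).T@(np.array(p)-c['position'])); return x[:2]/x[2]
E
python3 - <<'E'
from h import *
import pickle
s=state(); print(s)
D={}
for n in ('scene','side'):
    D[n]=snap(n,n+'0'); print(n,D[n]['mtx'],D[n]['position'],D[n]['attitude'])
D['wrist']=snap('wrist','wrist0');print(D['wrist']['mtx'],D['wrist']['tool_from_camera'])
pickle.dump(D,open('d.pkl','wb'))
a=cv2.resize(cv2.imread('pics/scene0.png'),(800,600),interpolation=cv2.INTER_CUBIC);cv2.imwrite('pics/s0.png',a)
a=cv2.resize(cv2.imread('pics/side0.png'),(800,600),interpolation=cv2.INTER_CUBIC);cv2.imwrite('pics/s1.png',a)
E
```

```text
{'time_s': 0.0, 'joints': array([-1.09992074,  0.32184571, -0.07011484,  1.45166418,  0.02258934,
        1.37081587, -0.05690963]), 'joint_vel': array([-8.44019182e-04,  1.32653346e-03, -9.21841871e-04,  9.95691767e-05,
       -1.43032931e-03, -1.13927764e-03, -1.61211799e-04]), 'joint_efforts': array([ 3.76353557e-05, -4.93585289e+01, -3.82313021e-01, -3.14327288e+01,
        1.29416192e-02,  1.14125165e-02, -1.01870623e-05]), 'ee_pos': array([0.28647243, 0.58286412, 0.23021443]), 'orientation': array([-1.81688192e-04,  2.26384412e-01,  9.74037551e-01, -9.55681337e-04]), 'contact_force': array([ 0.1277186 , -0.6250173 , -0.08063561]), 'wrist_torque': array([-0.01658422, -0.03676123, -0.01168118]), 'grasp_force': 0.0, 'grip_width': 0.9976390335789584}
scene [[492.52357997   0.         276.23642355]
 [  0.         492.52357997 216.73542162]
 [  0.           0.           1.        ]] [1.21694881 0.34236114 0.97170104] [-0.17090449  0.46142328  0.81553557 -0.30460131]
side [[462.91102964   0.         278.86477509]
 [  0.         462.91102964 203.58004103]
 [  0.           0.           1.        ]] [-0.0937993  -0.65828762  0.80078121] [-0.39503695  0.82543938 -0.36036229  0.18092722]
[[325.1922621    0.         279.23132433]
 [  0.         325.1922621  206.18830824]
 [  0.           0.           1.        ]] [[ 1.00112689e-04 -9.57737687e-01 -2.87643031e-01  7.42590999e-02]
 [ 9.99999903e-01 -2.71974780e-05  4.38601724e-04  3.76310439e-04]
 [-4.27888566e-04 -2.87643047e-01  9.57737592e-01 -1.42875550e-01]
 [ 0.00000000e+00  0.00000000e+00  0.00000000e+00  1.00000000e+00]]
```

View pics/s0.png

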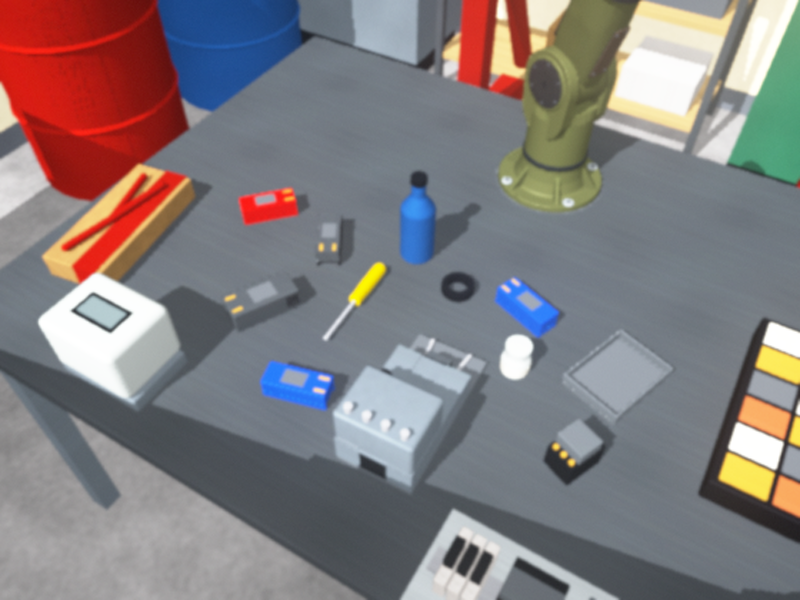

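View pics/s1.png

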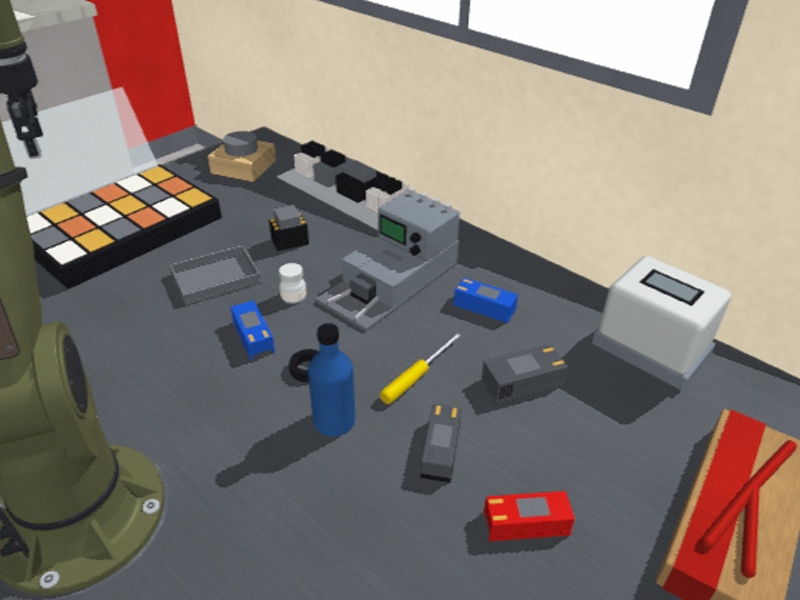

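Run:
```python
from h import *
def cr(f,x,y):
    return cv2.resize(cv2.imread(f'pics/{f}.png')[y:y+75,x:x+100],(400,300),interpolation=cv2.INTER_CUBIC)
m=np.vstack([np.hstack([cr('scene0',256,225),cr('side0',218,170)]),np.hstack([cr('scene0',185,140),cr('side0',260,275)])])
cv2.imwrite('pics/m0.png',m)
```

```text
(no output)
```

View pics/m0.png

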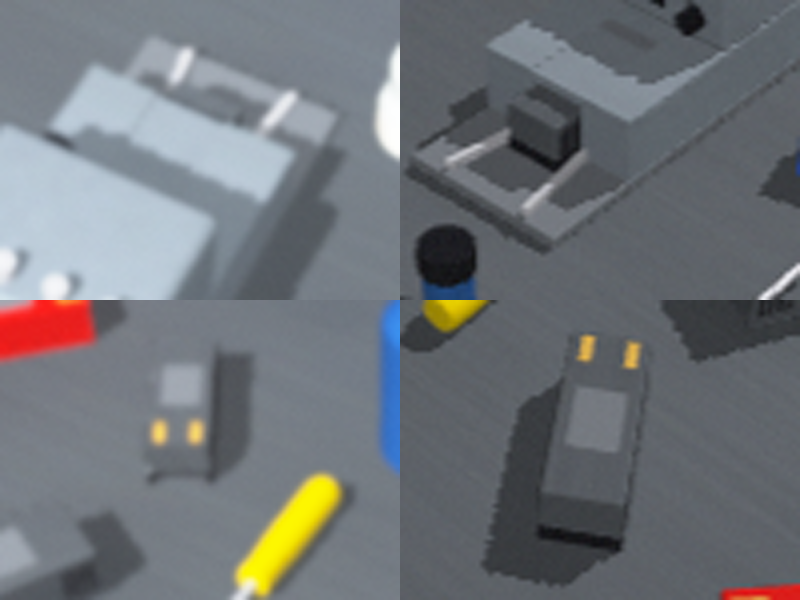

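```bash
cat >> h.py <<'E'
from scipy.optimize import least_squares
def fit(obs,x0,extra=lambda p:0):
    """obs: (cam,u,v,(lx,ly,lz)) ; p=x,y,yaw"""
    def w(p,l):
        c,s=np.cos(p[2]),np.sin(p[2]); return [p[0]+c*l[0]-s*l[1],p[1]+s*l[0]+c*l[1],l[2]]
    f=lambda p:np.concatenate([proj(c,w(p,l))-(u,v) for c,u,v,l in obs])
    r=least_squares(f,x0,loss='soft_l1'); return r.x,np.round(f(r.x).reshape(-1,2),1)
E
cat > m.py <<'E'
from h import *
import pickle
D=pickle.load(open('d.pkl','rb')); S,W=D['scene'],D['side']
A=lambda x,y:(S,256+x/4-.4,225+y/4-.4); B=lambda x,y:(W,218+(x-400)/4-.4,170+y/4-.4)
C=lambda x,y:(S,185+x/4-.4,140+(y-300)/4-.4); E=lambda x,y:(W,260+(x-400)/4-.4,275+(y-300)/4-.4)
F=lambda x,y:(S,x*.7,y*.7); G=lambda x,y:(W,x*.7,y*.7)
t=[(*A(97,65),(0,-.065,.06)),(*A(297,152),(0,.065,.06)),(*B(488,45),(0,.065,.06)),(*B(630,122),(0,-.065,.06)),]
for k in B(413,160),B(548,238),A(150,38),A(335,115): print('sill',pt(*k,.01))
for k in B(513,97),B(566,128): print('tail',pt(*k,.048))
print('tester',*fit(t,[.7,.1,0]))
s=[(*E(573,333),(.055,.022,.038)),(*E(652,346),(.055,-.022,.038)),(*E(549,495),(-.055,.022,.038)),(*E(632,508),(-.055,-.022,.038)),(*E(539,541),(-.055,.022,0)),(*E(620,551),(-.055,-.022,0)),
(*C(150,478),(.055,-.022,0)),(*C(214,478),(.055,.022,0))]
print('spare',*fit(s,[.45,-.2,0]))
for k in F(622,330),F(673,370),F(615,419),F(563,376): print('tray',pt(*k,.024))
for k in G(170,264),G(247,247),G(259,270),G(183,300): print('trayside',pt(*k,.024))
print('jar',pt(*F(516,372),0.005),pt(*G(291,300),.0))
print('flask',pt(*F(419,176),.19),pt(*G(328,330),.19),'tape',pt(*F(458,287),.01),'contactor',pt(*F(580,438),.074),pt(*G(287,213),.074))
print('blue',pt(*F(527,305),.02), 'driver',pt(*F(384,265),.02),pt(*F(326,338),.01))
print('bluefar',pt(*F(298,385),.02),'big',pt(*F(262,292),.04),pt(*G(525,360),.04),'red',pt(*F(268,205),.03))
E
python3 m.py
```

```text
sill [0.52071568 0.10047299 0.01      ]
sill [ 0.5270472  -0.02115937  0.01      ]
sill [ 0.53236642 -0.02306794  0.01      ]
sill [0.52672935 0.10290465 0.01      ]
tail [0.58184494 0.0652404  0.048     ]
tail [0.58226825 0.01604542 0.048     ]
tester [0.60057446 0.04371057 0.03185197] [[-0.4  0.2]
 [-0.2  0.5]
 [-0.7  0.2]
 [-0.3  0.5]]
spare [ 0.41778597 -0.29166927  0.56496752] [[-0.1 -0.2]
 [ 0.2 -0.6]
 [-1.6  0.2]
 [-0.4  0.3]
 [ 0.2  0.2]
 [ 1.4  1.1]
 [ 0.   1.3]
 [-0.   1. ]]
tray [0.35230412 0.28006441 0.024     ]
tray [0.39145115 0.38105549 0.024     ]
tray [0.53188358 0.3309251  0.024     ]
tray [0.49649672 0.22953286 0.024     ]
trayside [0.38713237 0.37735061 0.024     ]
trayside [0.52746472 0.31518611 0.024     ]
trayside [0.49508638 0.23492163 0.024     ]
trayside [0.34140878 0.26257404 0.024     ]
jar [0.51507049 0.15617411 0.005     ] [0.49532517 0.14260199 0.        ]
flask [ 0.34976803 -0.13179492  0.19      ] [ 0.34799027 -0.13438568  0.19      ] tape [ 0.39655102 -0.01662668  0.01      ] contactor [0.62526724 0.2988292  0.074     ] [0.61969788 0.29190796 0.074     ]
blue [0.38039852 0.11400773 0.02      ] driver [ 0.42679089 -0.15940013  0.02      ] [ 0.62261023 -0.15803464  0.01      ]
bluefar [ 0.7334393  -0.13604413  0.02      ] big [ 0.61334317 -0.30087754  0.04      ] [ 0.62765641 -0.29427914  0.04      ] red [ 0.41087026 -0.44598583  0.03      ]
```

jog_arm([
  {"claw": 0.0, "travel": [0.44, -0.98, 0], "turn": [0, 0, 0.0072]},
  {"claw": 0.0, "travel": [0.44, -0.98, 0], "turn": [0, 0, 0.0072]},
  {"claw": 0.0, "travel": [0.44, -0.98, 0], "turn": [0, 0, 0.0072]},
  {"claw": 0.0, "travel": [0.44, -0.98, 0], "turn": [0, 0, 0.0072]},
  {"claw": 0.0, "travel": [0.44, -0.98, 0], "turn": [0, 0, 0.0072]},
], force=60)

```text
time_s: 0.78
ee_pos: [0.3419, 0.4598, 0.231]
orientation: [-0.0, 0.171, 0.985, -0.0]
contact_force: [0.4, 0.9, -0.2]
grip_width: 0.002
grasp_force: 0.0
```

jog_arm([
  {"claw": 0.0, "travel": [0.44, -0.98, 0], "turn": [0, 0, 0.0072]},
  {"claw": 0.0, "travel": [0.44, -0.98, 0], "turn": [0, 0, 0.0072]},
  {"claw": 0.0, "travel": [0.44, -0.98, 0], "turn": [0, 0, 0.0072]},
  {"claw": 0.0, "travel": [0.44, -0.98, 0], "turn": [0, 0, 0.0072]},
  {"claw": 0.0, "travel": [0.44, -0.98, 0], "turn": [0, 0, 0.0072]},
])

```text
time_s: 1.4
ee_pos: [0.3969, 0.3374, 0.2311]
orientation: [-0.0, 0.115, 0.993, -0.0]
contact_force: [0.0, 1.1, -0.1]
grip_width: 0.001
grasp_force: 0.0
```

jog_arm([
  {"claw": 0.0, "travel": [0.44, -0.98, 0], "turn": [0, 0, 0.0072]},
  {"claw": 0.0, "travel": [0.44, -0.98, 0], "turn": [0, 0, 0.0072]},
  {"claw": 0.0, "travel": [0.44, -0.98, 0], "turn": [0, 0, 0.0072]},
  {"claw": 0.0, "travel": [0.44, -0.98, 0], "turn": [0, 0, 0.0072]},
  {"claw": 0.0, "travel": [0.44, -0.98, 0], "turn": [0, 0, 0.0072]},
])

```text
time_s: 2.02
ee_pos: [0.4518, 0.2149, 0.2311]
orientation: [-0.0, 0.058, 0.998, -0.0]
contact_force: [0.1, -0.7, 0.9]
grip_width: -0.003
grasp_force: 0.0
```

jog_arm([
  {"claw": 0.0, "travel": [0.44, -0.98, 0], "turn": [0, 0, 0.0072]},
  {"claw": 0.0, "travel": [0.44, -0.98, 0], "turn": [0, 0, 0.0072]},
  {"claw": 0.0, "travel": [0.44, -0.98, 0], "turn": [0, 0, 0.0072]},
  {"claw": 0.0, "travel": [0.44, -0.98, 0], "turn": [0, 0, 0.0072]},
  {"claw": 0.0, "travel": [0.44, -0.98, 0], "turn": [0, 0, 0.0072]},
])

```text
time_s: 2.65
ee_pos: [0.5068, 0.0925, 0.2311]
orientation: [-0.0, 0.002, 1.0, 0.0]
contact_force: [0.4, 0.3, -1.1]
grip_width: -0.004
grasp_force: 0.0
```

jog_arm([
  {"claw": 0.0, "travel": [0.0, -0.98, 0], "turn": [0, 0, 0.0072]},
  {"claw": 0.0, "travel": [0.0, -0.98, 0], "turn": [0, 0, 0.0072]},
  {"claw": 0.0, "travel": [0, 0, 0], "turn": [0, 0, 0]},
  {"claw": 0.0, "travel": [0, 0, 0], "turn": [0, 0, 0]},
])

```text
time_s: 3.15
ee_pos: [0.5066, 0.0455, 0.2312]
orientation: [-0.0, -0.021, 1.0, 0.0]
contact_force: [-0.2, 0.2, 0.6]
grip_width: 0.001
grasp_force: 0.0
```

```bash
cat >> h.py <<'E'
def wcam(c,s):
    T=np.eye(4);T[:3,:3]=q(s['orientation']).as_matrix();T[:3,3]=s['ee_pos'];return T@c['tool_from_camera']
def wpt(c,s,u,v,z):
    T=wcam(c,s);m=c['mtx'];a=np.array([u-m[0,2],v-m[1,2]]);r=np.hypot(*a);th=r/m[0,0]
    d=T[:3,:3]@np.r_[a/r*np.sin(th),np.cos(th)];return T[:3,3]+d*(z-T[2,3])/d[2]
E
python3 - <<'E'
from h import *
import pickle
s=state();c=snap('wrist','w1');pickle.dump((c,s),open('w1.pkl','wb'));print(s['time_s'],s['ee_pos'],s['orientation'])
cv2.imwrite('pics/w1b.png',cv2.resize(cv2.imread('pics/w1.png'),(800,600),interpolation=cv2.INTER_CUBIC))
E
```

```text
3.15 [0.50658918 0.04545247 0.23124408] [-6.93663446e-05 -2.07443297e-02  9.99784741e-01  3.72662825e-04]
```

View pics/w1b.png

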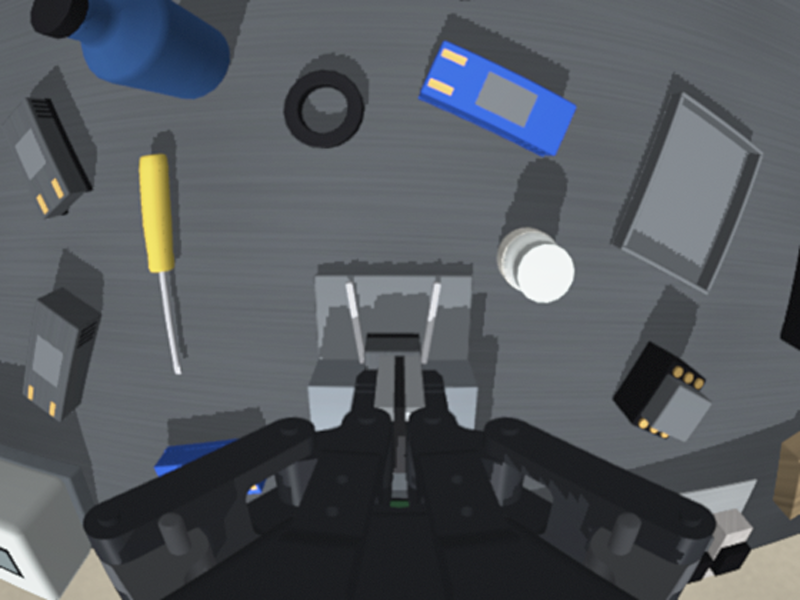

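Run:
```python
from h import *
import pickle
c,s=pickle.load(open('w1.pkl','rb'))
P=lambda n,u,v,z:print(n,np.round(wpt(c,s,u*.7-.15,v*.7-.15,z),4))
P('sill',316,276,.01);P('sill',471,276,.01)
P('mouth',309,387,.06);P('mouth',477,387,.06)
P('tailtop',366,351,.048);P('tailtop',420,350,.048);P('tailbot',366,334,.01);P('tailbot',420,334,.01)
for a in (683,93),(762,154),(707,293),(615,243): P('tray',*a,.024)
P('jar',546,275,.065)
for a in (30,97),(52,98),(92,187),(45,217): P('spare',*a,.038)
```

```text
sill [ 0.5288 -0.0206  0.01  ]
sill [0.5236 0.1059 0.01  ]
mouth [ 0.6041 -0.0191  0.06  ]
mouth [0.5985 0.1103 0.06  ]
tailtop [0.5765 0.024  0.048 ]
tailtop [0.5739 0.0653 0.048 ]
tailbot [0.5776 0.0215 0.01  ]
tailbot [0.5757 0.067  0.01  ]
tray [0.3508 0.2791 0.024 ]
tray [0.387  0.3799 0.024 ]
tray [0.5242 0.3326 0.024 ]
tray [0.4859 0.2236 0.024 ]
jar [0.5065 0.1509 0.065 ]
spare [ 0.3621 -0.2911  0.038 ]
spare [ 0.3676 -0.2614  0.038 ]
spare [ 0.4499 -0.2136  0.038 ]
spare [ 0.4737 -0.274   0.038 ]
```

jog_arm([
  {"claw": 0.0, "travel": [0.1, -0.02, -0.9], "turn": [0, 0, 0]},
  {"claw": 0.0, "travel": [0.1, -0.02, -0.9], "turn": [0, 0, 0]},
  {"claw": 0.0, "travel": [0.1, -0.02, -0.9], "turn": [0, 0, 0]},
  {"claw": 0.0, "travel": [0.1, 0, -0.9], "turn": [0, 0, 0]},
  {"claw": 0.0, "travel": [0.1, 0, -0.9], "turn": [0, 0, 0]},
])

```text
time_s: 3.82
ee_pos: [0.5192, 0.0444, 0.118]
orientation: [-0.0, -0.021, 1.0, 0.0]
contact_force: [0.1, -0.3, -0.5]
grip_width: 0.0
grasp_force: 0.0
```

jog_arm([
  {"claw": 0.0, "travel": [0.1, 0, -0.9], "turn": [0, 0, 0]},
  {"claw": 0.0, "travel": [0.1, 0, -0.9], "turn": [0, 0, 0]},
  {"claw": 0.0, "travel": [0.1, 0, -0.9], "turn": [0, 0, 0]},
  {"claw": 0.0, "travel": [0.1, 0, -0.8], "turn": [0, 0, 0]},
  {"claw": 0.0, "travel": [0, 0, 0], "turn": [0, 0, 0]},
])

```text
time_s: 4.45
ee_pos: [0.5278, 0.0439, 0.0298]
orientation: [-0.002, -0.021, 1.0, -0.0]
contact_force: [-0.4, -0.2, -0.4]
grip_width: -0.002
grasp_force: 0.0
```

jog_arm([
  {"claw": 0.0, "travel": [0.3, 0, 0], "turn": [0, 0, 0]},
  {"claw": 0.0, "travel": [0.3, 0, 0], "turn": [0, 0, 0]},
  {"claw": 0.0, "travel": [0.3, 0, 0], "turn": [0, 0, 0]},
  {"claw": 0.0, "travel": [0.1, 0, 0], "turn": [0, 0, 0]},
  {"claw": 0.0, "travel": [0, 0, 0], "turn": [0, 0, 0]},
])

```text
time_s: 5.08
ee_pos: [0.5544, 0.0428, 0.0314]
orientation: [-0.0, -0.02, 1.0, 0.0]
contact_force: [0.5, -0.3, -0.7]
grip_width: -0.003
grasp_force: 0.0
```

jog_arm([
  {"claw": 0.0, "travel": [0.16, 0.02, 0], "turn": [0, 0, 0]},
  {"claw": 0.0, "travel": [0.16, 0.02, 0], "turn": [0, 0, 0]},
  {"claw": 0.0, "travel": [0.16, 0.02, 0], "turn": [0, 0, 0]},
  {"claw": 0.0, "travel": [0.12, 0, 0], "turn": [0, 0, 0]},
  {"claw": 0.0, "travel": [0, 0, 0], "turn": [0, 0, 0]},
])

```text
time_s: 5.7
ee_pos: [0.5678, 0.0443, 0.031]
orientation: [-0.002, -0.02, 1.0, 0.0]
contact_force: [-5.4, -0.0, 4.6]
grip_width: -0.003
grasp_force: 2.6
```

jog_arm([
  {"claw": 0.0, "travel": [0.12, 0, 0], "turn": [0, 0, 0]},
  {"claw": 0.0, "travel": [0.12, 0, 0], "turn": [0, 0, 0]},
  {"claw": 0.0, "travel": [0.1, 0, 0], "turn": [0, 0, 0]},
  {"claw": 0.0, "travel": [0, 0, 0], "turn": [0, 0, 0]},
])

```text
time_s: 6.2
ee_pos: [0.5761, 0.0445, 0.031]
orientation: [-0.002, -0.02, 1.0, 0.0]
contact_force: [-5.5, 0.7, 4.2]
grip_width: -0.0
grasp_force: 2.8
```

jog_arm([
  {"claw": 0.0, "travel": [0.1, 0, 0], "turn": [0, 0, 0]},
  {"claw": 0.0, "travel": [0.08, 0, 0], "turn": [0, 0, 0]},
  {"claw": 0.0, "travel": [0, 0, 0], "turn": [0, 0, 0]},
])

```text
time_s: 6.58
ee_pos: [0.5793, 0.0446, 0.0309]
orientation: [-0.003, -0.021, 1.0, 0.0]
contact_force: [-8.5, 0.3, 6.5]
grip_width: 0.003
grasp_force: 4.7
```

jog_arm([
  {"claw": 0.0, "travel": [0.08, 0, 0], "turn": [0, 0, 0]},
  {"claw": 0.0, "travel": [0, 0, 0], "turn": [0, 0, 0]},
])

```text
time_s: 6.82
ee_pos: [0.5793, 0.0446, 0.0309]
orientation: [-0.006, -0.021, 1.0, 0.0]
contact_force: [-14.0, 0.7, 12.9]
grip_width: 0.005
grasp_force: 7.3
```

jog_arm([
  {"claw": 0.0, "travel": [-0.9, 0, 0], "turn": [0, 0, 0]},
  {"claw": 0.0, "travel": [-0.9, 0, 0], "turn": [0, 0, 0]},
  {"claw": 0.0, "travel": [-0.9, 0, 0], "turn": [0, 0, 0]},
  {"claw": 0.0, "travel": [-0.7, 0, 0.5], "turn": [0, 0, 0]},
  {"claw": 0.0, "travel": [0, 0, 1], "turn": [0, 0, 0]},
])

```text
time_s: 7.45
ee_pos: [0.4975, 0.0443, 0.0683]
orientation: [-0.001, -0.021, 1.0, -0.0]
contact_force: [0.5, 0.4, -0.1]
grip_width: 0.001
grasp_force: 0.0
```

jog_arm([
  {"claw": 1.0, "travel": [0, 0, 1], "turn": [0, 0, 0]},
  {"claw": 1.0, "travel": [0, 0, 1], "turn": [0, 0, 0]},
  {"claw": 1.0, "travel": [0, 0, 1], "turn": [0, 0, 0]},
  {"claw": 1.0, "travel": [0, 0, 0], "turn": [0, 0, 0]},
])

```text
time_s: 7.95
ee_pos: [0.5013, 0.0446, 0.1459]
orientation: [0.003, -0.02, 1.0, 0.001]
contact_force: [1.3, -0.0, 0.1]
grip_width: 0.848
grasp_force: 0.0
```

Run:
```python
from h import *
import pickle
s=state();c=snap('wrist','w2');pickle.dump((c,s),open('w2.pkl','wb'));print(s['time_s'],s['ee_pos'],s['orientation'],s['grip_width'])
cv2.imwrite('pics/w2b.png',cv2.resize(cv2.imread('pics/w2.png'),(800,600),interpolation=cv2.INTER_CUBIC))
```

```text
7.95 [0.5012955  0.04464512 0.14592283] [ 2.70442515e-03 -2.03962620e-02  9.99788082e-01  6.85426316e-04] 0.8478832089374938
```

View pics/w2b.png

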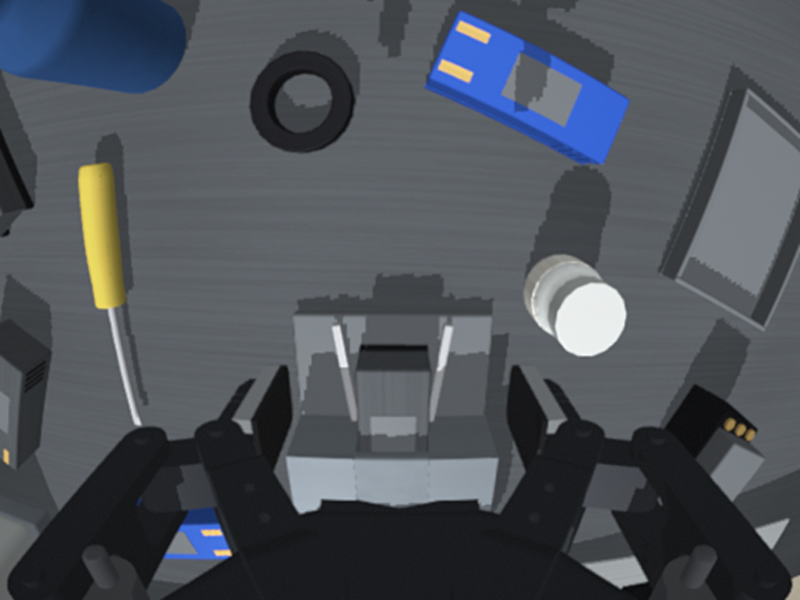

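Run:
```python
from h import *
import pickle
c,s=pickle.load(open('w2.pkl','rb'))
P=lambda n,u,v,z:print(n,np.round(wpt(c,s,u*.7-.15,v*.7-.15,z),4))
P('bot',360,345,.01);P('bot',428,345,.01);P('top',357,371,.048);P('top',432,371,.048)
P('m',287,458,.06);P('m',499,458,.06)
P('jar',590,318,.065)
```

```text
bot [0.5471 0.0221 0.01  ]
bot [0.5453 0.0664 0.01  ]
top [0.5471 0.0232 0.048 ]
top [0.5454 0.0665 0.048 ]
m [ 0.6048 -0.0195  0.06  ]
m [0.5991 0.1113 0.06  ]
jar [0.504  0.1495 0.065 ]
```

jog_arm([
  {"claw": 1.0, "travel": [0.55, 0, -0.6], "turn": [0, 0, 0]},
  {"claw": 1.0, "travel": [0.55, 0, -0.6], "turn": [0, 0, 0]},
  {"claw": 1.0, "travel": [0.55, 0, -0.6], "turn": [0, 0, 0]},
  {"claw": 1.0, "travel": [0.55, 0, -0.6], "turn": [0, 0, 0]},
  {"claw": 1.0, "travel": [0.55, 0, -0.6], "turn": [0, 0, 0]},
])

```text
time_s: 8.62
ee_pos: [0.5676, 0.0442, 0.0667]
orientation: [-0.001, -0.02, 1.0, -0.0]
contact_force: [0.1, 0.3, 0.0]
grip_width: 1.0
grasp_force: 0.0
```

jog_arm([
  {"claw": 1.0, "travel": [0.1, 0.01, -0.6], "turn": [0, 0, 0]},
  {"claw": 1.0, "travel": [0, 0.01, -0.6], "turn": [0, 0, 0]},
  {"claw": 1.0, "travel": [0, 0, -0.6], "turn": [0, 0, 0]},
  {"claw": 1.0, "travel": [0, 0, -0.04], "turn": [0, 0, 0]},
  {"claw": 1.0, "travel": [0, 0, 0], "turn": [0, 0, 0]},
])

```text
time_s: 9.25
ee_pos: [0.5706, 0.0449, 0.0231]
orientation: [0.0, -0.02, 1.0, 0.0]
contact_force: [-0.0, -1.2, 0.6]
grip_width: 1.0
grasp_force: 0.0
```

jog_arm([
  {"claw": 0.3, "travel": [0, 0, 0], "turn": [0, 0, 0]},
  {"claw": 0.3, "travel": [0, 0, 0], "turn": [0, 0, 0]},
  {"claw": 0.3, "travel": [0, 0, 0], "turn": [0, 0, 0]},
  {"claw": 0.3, "travel": [0, 0, 0], "turn": [0, 0, 0]},
  {"claw": 0.3, "travel": [0, 0, 0], "turn": [0, 0, 0]},
], force=60)

```text
time_s: 9.88
ee_pos: [0.571, 0.0445, 0.0238]
orientation: [0.0, -0.02, 1.0, -0.0]
contact_force: [-1.3, -0.2, 6.0]
grip_width: 0.504
grasp_force: 62.2
```

jog_arm([
  {"claw": 0.3, "travel": [-0.5, -0.02, 0], "turn": [0, 0, 0]},
  {"claw": 0.3, "travel": [-0.7, -0.03, 0], "turn": [0, 0, 0]},
  {"claw": 0.3, "travel": [-0.7, -0.03, 0], "turn": [0, 0, 0]},
  {"claw": 0.3, "travel": [-0.7, -0.03, 0], "turn": [0, 0, 0]},
  {"claw": 0.3, "travel": [-0.6, -0.02, 0], "turn": [0, 0, 0]},
])

```text
time_s: 10.5
ee_pos: [0.4902, 0.0419, 0.0234]
orientation: [0.001, -0.021, 1.0, 0.0]
contact_force: [0.6, -0.2, 3.4]
grip_width: 0.503
grasp_force: 61.9
```

jog_arm([
  {"claw": 0.3, "travel": [-0.1, 0, 0.3], "turn": [0, 0, 0]},
  {"claw": 0.3, "travel": [0, 0, 0.6], "turn": [0, 0, 0]},
  {"claw": 0.3, "travel": [0, 0, 0.8], "turn": [0, 0, 0]},
  {"claw": 0.3, "travel": [0, 0, 1], "turn": [0, 0, 0]},
  {"claw": 0.3, "travel": [0, 0, 1], "turn": [0, 0, 0]},
])

```text
time_s: 11.12
ee_pos: [0.4883, 0.0415, 0.1167]
orientation: [0.0, -0.02, 1.0, -0.0]
contact_force: [0.3, 0.3, -2.2]
grip_width: 0.5
grasp_force: 61.4
```

Run:
```python
from h import *
s=state();print(s['ee_pos'],s['grip_width'],s['orientation'])
a=snap('scene','sc3');c=snap('side','sd3')
cv2.imwrite('pics/m3.png',np.hstack([cv2.resize(cv2.imread('pics/sc3.png')[130:330,230:430],(400,400)),cv2.resize(cv2.imread('pics/sd3.png')[70:270,150:350],(400,400))]))
```

```text
[0.48828236 0.04148306 0.11670525] 0.49991026923782145 [ 1.16347233e-04 -2.02710382e-02  9.99794511e-01 -8.23516272e-05]
```

View pics/m3.png

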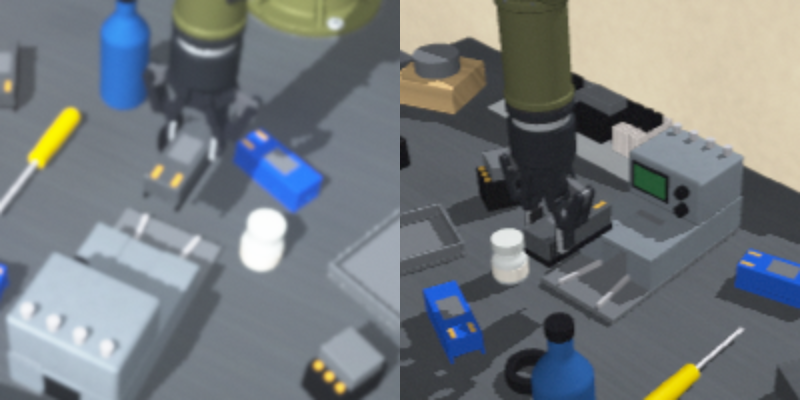

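jog_arm([
  {"claw": 0.3, "travel": [-0.28, 0.98, 0], "turn": [0, 0, -0.0112]},
  {"claw": 0.3, "travel": [-0.28, 0.98, 0], "turn": [0, 0, -0.0112]},
  {"claw": 0.3, "travel": [-0.28, 0.98, 0], "turn": [0, 0, -0.0112]},
  {"claw": 0.3, "travel": [-0.28, 0.98, 0], "turn": [0, 0, -0.0112]},
  {"claw": 0.3, "travel": [-0.28, 0.98, 0], "turn": [0, 0, -0.0112]},
])

```text
time_s: 11.85
ee_pos: [0.4523, 0.1647, 0.1145]
orientation: [-0.001, 0.068, 0.998, -0.0]
contact_force: [0.1, 1.1, -2.3]
grip_width: 0.499
grasp_force: 61.2
```

jog_arm([
  {"claw": 0.3, "travel": [-0.28, 0.98, 0], "turn": [0, 0, -0.0112]},
  {"claw": 0.3, "travel": [-0.28, 0.98, 0], "turn": [0, 0, -0.0112]},
  {"claw": 0.3, "travel": [-0.28, 0.98, 0], "turn": [0, 0, -0.0112]},
  {"claw": 0.3, "travel": [-0.28, 0.98, 0], "turn": [0, 0, -0.0112]},
  {"claw": 0.3, "travel": [-0.28, 0.98, 0], "turn": [0, 0, -0.0112]},
])

```text
time_s: 12.48
ee_pos: [0.4174, 0.2871, 0.1143]
orientation: [-0.0, 0.156, 0.988, -0.001]
contact_force: [-0.0, -1.0, -1.5]
grip_width: 0.503
grasp_force: 61.2
```

jog_arm([
  {"claw": 0.3, "travel": [-0.28, 0.98, 0], "turn": [0, 0, -0.0112]},
  {"claw": 0.3, "travel": [0, 0, 0], "turn": [0, 0, 0]},
  {"claw": 0.3, "travel": [0, 0, -0.9], "turn": [0, 0, 0]},
  {"claw": 0.3, "travel": [0, 0, -0.9], "turn": [0, 0, 0]},
  {"claw": 0.3, "travel": [0, 0, 0], "turn": [0, 0, 0]},
])

```text
time_s: 13.1
ee_pos: [0.41, 0.3087, 0.0682]
orientation: [-0.001, 0.173, 0.985, -0.002]
contact_force: [0.6, 0.7, -2.0]
grip_width: 0.509
grasp_force: 61.3
```

jog_arm([
  {"claw": 0.3, "travel": [0, 0.15, -0.8], "turn": [0, 0, 0]},
  {"claw": 0.3, "travel": [0, 0, -0.8], "turn": [0, 0, 0]},
  {"claw": 0.3, "travel": [0, 0, -0.3], "turn": [0, 0, 0]},
  {"claw": 0.3, "travel": [0, 0, 0], "turn": [0, 0, 0]},
  {"claw": 0.3, "travel": [0, 0, 0], "turn": [0, 0, 0]},
])

```text
time_s: 13.72
ee_pos: [0.4117, 0.3152, 0.0238]
orientation: [0.001, 0.172, 0.985, 0.001]
contact_force: [0.1, -0.3, -2.3]
grip_width: 0.505
grasp_force: 61.4
```

jog_arm([
  {"claw": 0.3, "travel": [0, -0.05, -0.16], "turn": [0, 0, 0]},
  {"claw": 0.3, "travel": [0, 0, -0.1], "turn": [0, 0, 0]},
  {"claw": 0.3, "travel": [0, 0, 0], "turn": [0, 0, 0]},
])

```text
time_s: 14.1
ee_pos: [0.4117, 0.314, 0.0177]
orientation: [0.0, 0.172, 0.985, 0.001]
contact_force: [-0.9, -1.4, 7.2]
grip_width: 0.497
grasp_force: 62.4
```

jog_arm([
  {"claw": 0.68, "travel": [0, 0, 0], "turn": [0, 0, 0]},
  {"claw": 0.68, "travel": [0, 0, 0], "turn": [0, 0, 0]},
  {"claw": 0.68, "travel": [0, 0, 0.3], "turn": [0, 0, 0]},
  {"claw": 0.68, "travel": [0, 0, 0.93], "turn": [0, 0, 0]},
  {"claw": 0.68, "travel": [0, 0, 0.93], "turn": [0, 0, 0]},
])

```text
time_s: 14.72
ee_pos: [0.4109, 0.3136, 0.0712]
orientation: [-0.0, 0.172, 0.985, -0.0]
contact_force: [0.4, 0.3, 0.7]
grip_width: 0.68
grasp_force: 0.0
```

jog_arm([
  {"claw": 1, "travel": [0.2, -0.5, 0.93], "turn": [0, 0, 0.012]},
  {"claw": 1, "travel": [0.2, -0.98, 0.93], "turn": [0, 0, 0.012]},
  {"claw": 1, "travel": [0.2, -0.98, 0.93], "turn": [0, 0, 0.012]},
  {"claw": 1, "travel": [0.2, -0.98, 0.93], "turn": [0, 0, 0.012]},
  {"claw": 1, "travel": [0.2, -0.98, 0.93], "turn": [0, 0, 0.012]},
])

```text
time_s: 15.35
ee_pos: [0.4361, 0.2023, 0.1879]
orientation: [0.0, 0.078, 0.997, 0.0]
contact_force: [0.4, 0.1, -0.5]
grip_width: 0.997
grasp_force: 0.0
```

jog_arm([
  {"claw": 1, "travel": [0.2, -0.98, 0.93], "turn": [0, 0, 0.012]},
  {"claw": 1, "travel": [0.2, -0.98, 0.93], "turn": [0, 0, 0.012]},
  {"claw": 1, "travel": [0.2, -0.98, 0.5], "turn": [0, 0, 0.012]},
  {"claw": 1, "travel": [0.2, -0.98, 0], "turn": [0, 0, 0.012]},
  {"claw": 1, "travel": [0.2, -0.98, 0], "turn": [0, 0, 0.012]},
])

```text
time_s: 15.98
ee_pos: [0.4611, 0.0797, 0.2463]
orientation: [0.0, -0.016, 1.0, 0.0]
contact_force: [-0.4, -0.1, -0.2]
grip_width: 0.999
grasp_force: 0.0
```

jog_arm([
  {"claw": 1, "travel": [0.2, -0.98, 0], "turn": [0, 0, 0.012]},
  {"claw": 1, "travel": [0.2, -0.98, 0], "turn": [0, 0, 0.012]},
  {"claw": 1, "travel": [-0.2, -0.98, 0], "turn": [0, 0, 0.012]},
  {"claw": 1, "travel": [-0.2, -0.98, 0], "turn": [0, 0, 0.012]},
  {"claw": 1, "travel": [-0.2, -0.98, 0], "turn": [0, 0, 0.012]},
])

```text
time_s: 16.6
ee_pos: [0.4557, -0.0428, 0.246]
orientation: [0.0, -0.11, 0.994, 0.0]
contact_force: [-0.3, -0.1, 0.1]
grip_width: 1.004
grasp_force: 0.0
```

jog_arm([
  {"claw": 1, "travel": [-0.2, -0.98, 0], "turn": [0, 0, 0.012]},
  {"claw": 1, "travel": [-0.2, -0.98, 0], "turn": [0, 0, 0.012]},
  {"claw": 1, "travel": [-0.2, -0.98, 0], "turn": [0, 0, 0.012]},
  {"claw": 1, "travel": [-0.2, -0.98, 0], "turn": [0, 0, 0.012]},
  {"claw": 1, "travel": [-0.2, -0.98, 0], "turn": [0, 0, 0.012]},
])

```text
time_s: 17.23
ee_pos: [0.4307, -0.1652, 0.246]
orientation: [0.0, -0.203, 0.979, 0.0]
contact_force: [0.1, -0.3, -0.7]
grip_width: 1.001
grasp_force: 0.0
```

jog_arm([
  {"claw": 1, "travel": [-0.3, -0.98, 0], "turn": [0, 0, 0.012]},
  {"claw": 1, "travel": [-0.3, -0.98, 0], "turn": [0, 0, 0.012]},
  {"claw": 1, "travel": [-0.3, -0.98, 0], "turn": [0, 0, 0.012]},
  {"claw": 1, "travel": [-0.3, -0.98, 0], "turn": [0, 0, 0.012]},
  {"claw": 1, "travel": [0, 0, 0], "turn": [0, 0, 0]},
])

```text
time_s: 17.85
ee_pos: [0.4, -0.2642, 0.246]
orientation: [0.0, -0.274, 0.962, -0.0]
contact_force: [0.3, 0.6, 0.8]
grip_width: 0.998
grasp_force: 0.0
```

Run:
```python
from h import *
import pickle
s=state();c=snap('wrist','w4');pickle.dump((c,s),open('w4.pkl','wb'));print(s['time_s'],s['ee_pos'],s['orientation'],s['grip_width'])
k=snap('scene','sc4')
W=cv2.resize(cv2.imread('pics/w4.png'),(800,600),interpolation=cv2.INTER_CUBIC)
W[450:600,0:200]=cv2.resize(cv2.imread('pics/sc4.png')[230:305,385:485],(200,150))
cv2.imwrite('pics/w4b.png',W)
```

```text
17.85 [ 0.40004174 -0.26420837  0.24603298] [ 3.00545400e-04 -2.73540551e-01  9.61860423e-01 -5.82283995e-05] 0.9976233658365579
```

View pics/w4b.png

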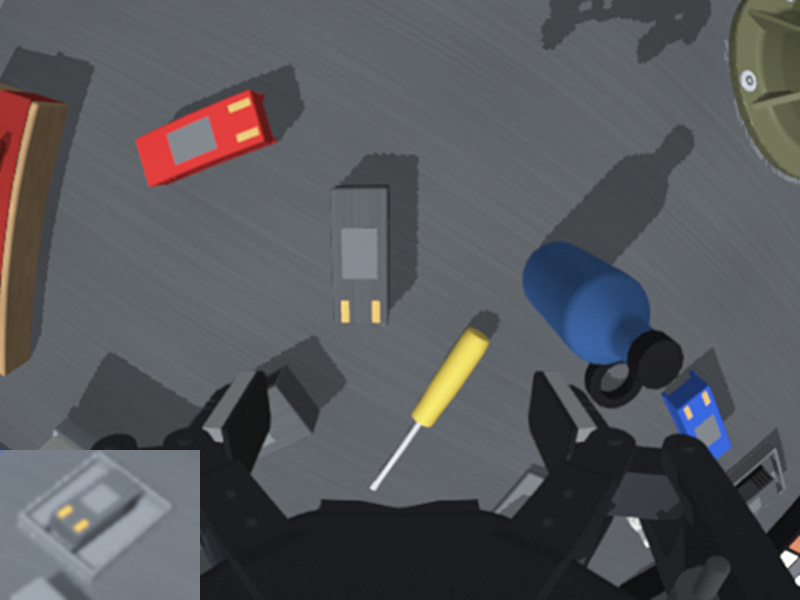

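Run:
```python
from h import *
import pickle
c,s=pickle.load(open('w4.pkl','rb'))
P=lambda n,u,v,z:(print(n,np.round(wpt(c,s,u*.7-.15,v*.7-.15,z),4)),wpt(c,s,u*.7-.15,v*.7-.15,z))[1]
a=P('t',331,187,.038);b=P('t',388,186,.038);d=P('n',333,325,.038);e=P('n',388,325,.038)
P('drv',487,340,.013)
print((a+b+d+e)/4,np.linalg.norm(a-b),np.linalg.norm((d+e-a-b)/2),np.arctan2(*((d+e-a-b)[[1,0]])), np.arctan2(*(a-b)[[1,0]]))
o=s['orientation'];print(2*np.arctan2(o[2],o[1])-np.pi)
```

```text
t [ 0.3816 -0.3349  0.038 ]
t [ 0.3588 -0.2983  0.038 ]
n [ 0.4768 -0.2786  0.038 ]
n [ 0.4532 -0.2407  0.038 ]
drv [ 0.4278 -0.1545  0.013 ]
[ 0.41761641 -0.28810925  0.038     ] 0.04310357243331166 0.11061189093241124 0.5414688183975052 -1.0121084040886967
0.5541441383285437
```

jog_arm([
  {"claw": 1, "travel": [-0.064, -0.33, -0.9], "turn": [0, 0, 0]},
  {"claw": 1, "travel": [-0.064, -0.33, -0.9], "turn": [0, 0, 0]},
  {"claw": 1, "travel": [-0.064, -0.33, -0.9], "turn": [0, 0, 0]},
  {"claw": 1, "travel": [-0.064, -0.33, -0.9], "turn": [0, 0, 0]},
  {"claw": 1, "travel": [-0.064, -0.33, -0.9], "turn": [0, 0, 0]},
])

```text
time_s: 18.58
ee_pos: [0.3861, -0.285, 0.1397]
orientation: [0.002, -0.278, 0.961, -0.008]
contact_force: [-0.6, -0.5, -0.2]
grip_width: 1.0
grasp_force: 0.0
```

jog_arm([
  {"claw": 1, "travel": [0, 0, -0.9], "turn": [0, 0, 0]},
  {"claw": 1, "travel": [0, 0, -0.9], "turn": [0, 0, 0]},
  {"claw": 1, "travel": [0, 0, -0.9], "turn": [0, 0, 0]},
  {"claw": 1, "travel": [0, 0, -0.7], "turn": [0, 0, 0]},
  {"claw": 1, "travel": [0, 0, 0], "turn": [0, 0, 0]},
])

```text
time_s: 19.2
ee_pos: [0.3667, -0.2679, 0.0691]
orientation: [0.004, -0.269, 0.963, -0.021]
contact_force: [-0.1, -0.4, 0.9]
grip_width: 0.999
grasp_force: 0.0
```

```bash
python3 -c "
from h import *
s=state();print(s['joints'],s['ee_pos'],s['orientation'],s['time_s'])"
```

```text
[-0.65629668  0.01145055  1.2388209   2.16471329  0.01371646  0.93734456
  2.69014897] [ 0.36667058 -0.26785072  0.0690778 ] [ 0.00350785 -0.26906337  0.96289357 -0.02070195] 19.2
```

jog_arm([
  {"claw": 1, "travel": [0.1, 0, 0.8], "turn": [0, 0, -0.02]},
  {"claw": 1, "travel": [0.1, 0, 0.8], "turn": [0, 0, -0.0525]},
  {"claw": 1, "travel": [0.2, -0.2, 0.8], "turn": [0, 0, -0.0525]},
  {"claw": 1, "travel": [0.2, -0.2, 0.8], "turn": [0, 0, -0.0525]},
  {"claw": 1, "travel": [0.2, -0.2, 0], "turn": [0, 0, -0.0525]},
])

```text
time_s: 19.82
ee_pos: [0.3894, -0.2851, 0.1523]
orientation: [-0.001, 0.092, 0.996, -0.022]
contact_force: [-0.2, 0.4, -1.0]
grip_width: 0.998
grasp_force: 0.0
```

jog_arm([
  {"claw": 1, "travel": [0.2, -0.2, 0], "turn": [0, 0, -0.0525]},
  {"claw": 1, "travel": [0, -0.2, 0], "turn": [0, 0, -0.0525]},
  {"claw": 1, "travel": [0, -0.2, 0], "turn": [0, 0, -0.0525]},
  {"claw": 1, "travel": [0, 0, 0], "turn": [0, 0, -0.0525]},
  {"claw": 1, "travel": [0, 0, 0], "turn": [0, 0, -0.0525]},
])

```text
time_s: 20.45
ee_pos: [0.3931, -0.2996, 0.1507]
orientation: [-0.012, 0.483, 0.875, -0.018]
contact_force: [0.6, -0.2, -0.7]
grip_width: 1.001
grasp_force: 0.0
```

jog_arm([
  {"claw": 1, "travel": [0, 0, 0], "turn": [0, 0, -0.0525]},
  {"claw": 1, "travel": [0, 0, 0], "turn": [0, 0, -0.0525]},
  {"claw": 1, "travel": [0, 0, 0], "turn": [0, 0, -0.0525]},
  {"claw": 1, "travel": [0, 0, 0], "turn": [0, 0, -0.0525]},
  {"claw": 1, "travel": [0, 0, 0], "turn": [0, 0, -0.0525]},
])

```text
time_s: 21.08
ee_pos: [0.3931, -0.2995, 0.1507]
orientation: [-0.018, 0.793, 0.608, -0.012]
contact_force: [-0.3, 0.6, 0.0]
grip_width: 1.0
grasp_force: 0.0
```

jog_arm([
  {"claw": 1, "travel": [0, 0, 0], "turn": [0, 0, -0.0525]},
  {"claw": 1, "travel": [0, 0, 0], "turn": [0, 0, -0.0525]},
  {"claw": 1, "travel": [0, 0, 0], "turn": [0, 0, -0.0525]},
  {"claw": 1, "travel": [0, 0, 0], "turn": [0, 0, -0.0525]},
  {"claw": 1, "travel": [0, 0, 0], "turn": [0, 0, 0]},
])

```text
time_s: 21.7
ee_pos: [0.3928, -0.2997, 0.1506]
orientation: [-0.021, 0.947, 0.322, -0.005]
contact_force: [-0.1, 0.0, -0.5]
grip_width: 0.997
grasp_force: 0.0
```

```bash
python3 -c "
from h import *
s=state();print(s['joints'],s['ee_pos'],s['orientation'],s['time_s'])
R_=q(s['orientation']).as_matrix();print(R_)
t=np.deg2rad(31.4);T=np.array([[np.cos(t),np.sin(t),0],[np.sin(t),-np.cos(t),0],[0,0,-1]])
print(R.from_matrix(T@R_.T).as_rotvec()/np.pi)"
```

```text
[-0.50822781  0.14363784  1.21085646  1.93214621 -0.15829985  1.2047436
 -0.15332014] [ 0.39284833 -0.2996601   0.15058406] [-0.02124724  0.94657658  0.32173993 -0.00497576] 21.7
[[ 0.79291732  0.60889152 -0.02309205]
 [ 0.6093144  -0.79206395  0.03702248]
 [ 0.00425229 -0.04342609 -0.99904759]]
[-0.01217139 -0.00671349 -0.034137  ]
```

jog_arm([
  {"claw": 1, "travel": [0, -0.1, 0], "turn": [-0.0122, -0.0067, -0.034]},
  {"claw": 1, "travel": [0, -0.1, -0.7], "turn": [0, 0, 0]},
  {"claw": 1, "travel": [0, 0, -0.7], "turn": [0, 0, 0]},
  {"claw": 1, "travel": [0, 0, -0.7], "turn": [0, 0, 0]},
  {"claw": 1, "travel": [0, 0, 0], "turn": [0, 0, 0]},
])

```text
time_s: 22.32
ee_pos: [0.3916, -0.3042, 0.0968]
orientation: [-0.001, 0.963, 0.271, -0.002]
contact_force: [0.5, 0.5, -0.1]
grip_width: 1.002
grasp_force: 0.0
```

```bash
cat >> h.py <<'E'
def rot(deg):
    s=state();print(s['joints'].round(3),s['ee_pos'].round(4),s['time_s'])
    t=np.deg2rad(deg);T=np.array([[np.cos(t),np.sin(t),0],[np.sin(t),-np.cos(t),0],[0,0,-1]])
    print('turn',(R.from_matrix(T@q(s['orientation']).as_matrix().T).as_rotvec()/np.pi).round(4))
E
python3 -c "
from h import *
rot(31.4)"
```

```text
[-0.462  0.21   1.176  2.014 -0.22   1.059 -0.206] [ 0.3916 -0.3042  0.0968] 22.325
turn [-0.0001 -0.0011 -0.0002]
```

Tracks well now, q3 moving off its limit. Descend and grip.

jog_arm([
  {"claw": 1, "travel": [0, -0.04, -0.8], "turn": [0, 0, 0]},
  {"claw": 1, "travel": [0, 0, -0.8], "turn": [0, 0, 0]},
  {"claw": 1, "travel": [0, 0, -0.8], "turn": [0, 0, 0]},
  {"claw": 1, "travel": [0, 0, -0.8], "turn": [0, 0, 0]},
  {"claw": 1, "travel": [0, 0, -0.1], "turn": [0, 0, 0]},
])

```text
time_s: 22.95
ee_pos: [0.3921, -0.3055, 0.0148]
orientation: [-0.0, 0.963, 0.27, -0.001]
contact_force: [0.1, -0.2, -0.3]
grip_width: 0.998
grasp_force: 0.0
```

jog_arm([
  {"claw": 1, "travel": [0, 0, 0], "turn": [0, 0, 0]},
  {"claw": 1, "travel": [0, 0, 0], "turn": [0, 0, 0]},
])

```text
time_s: 23.2
ee_pos: [0.3929, -0.3062, 0.016]
orientation: [0.0, 0.963, 0.27, 0.0]
contact_force: [-0.1, 0.1, -0.0]
grip_width: 0.999
grasp_force: 0.0
```

jog_arm([
  {"claw": 1, "travel": [0, 0, -0.1], "turn": [0, 0, 0]},
  {"claw": 0.3, "travel": [0, 0, 0], "turn": [0, 0, 0]},
  {"claw": 0.3, "travel": [0, 0, 0], "turn": [0, 0, 0]},
  {"claw": 0.3, "travel": [0, 0, 0], "turn": [0, 0, 0]},
  {"claw": 0.3, "travel": [0, 0, 0], "turn": [0, 0, 0]},
], force=60)

```text
time_s: 23.82
ee_pos: [0.3923, -0.3061, 0.0128]
orientation: [0.0, 0.963, 0.27, -0.0]
contact_force: [-0.1, 0.0, 3.8]
grip_width: 0.506
grasp_force: 62.1
```

jog_arm([
  {"claw": 0.3, "travel": [0, 0, 0], "turn": [0, 0, 0]},
])

```text
time_s: 23.95
ee_pos: [0.3923, -0.3061, 0.0127]
orientation: [0.0, 0.963, 0.27, -0.0]
contact_force: [0.0, -0.2, 4.6]
grip_width: 0.503
grasp_force: 62.1
```

jog_arm([
  {"claw": 0.3, "travel": [0, 0, 0.5], "turn": [0, 0, 0]},
  {"claw": 0.3, "travel": [0, 0, 0.9], "turn": [0, 0, 0]},
  {"claw": 0.3, "travel": [0, 0, 0.9], "turn": [0, 0, 0]},
  {"claw": 0.3, "travel": [0, 0, 0.9], "turn": [0, 0, 0]},
  {"claw": 0.3, "travel": [0, 0, 0.9], "turn": [0, 0, 0]},
])

```text
time_s: 24.58
ee_pos: [0.3914, -0.3056, 0.1156]
orientation: [-0.001, 0.963, 0.269, -0.001]
contact_force: [0.2, 0.6, -1.3]
grip_width: 0.507
grasp_force: 61.4
```

jog_arm([
  {"claw": 0.3, "travel": [0.86, 0.3, 0.1], "turn": [0, 0, -0.012]},
  {"claw": 0.3, "travel": [0.86, 0.3, 0.1], "turn": [0, 0, -0.012]},
  {"claw": 0.3, "travel": [0.86, 0.3, 0.1], "turn": [0, 0, -0.012]},
  {"claw": 0.3, "travel": [0.86, 0.3, 0], "turn": [0, 0, -0.012]},
  {"claw": 0.3, "travel": [0.86, 0.3, 0], "turn": [0, 0, -0.012]},
])

```text
time_s: 25.2
ee_pos: [0.4997, -0.2677, 0.1225]
orientation: [-0.0, 0.984, 0.177, -0.001]
contact_force: [0.1, 0.3, -2.3]
grip_width: 0.503
grasp_force: 61.6
```

jog_arm([
  {"claw": 0.3, "travel": [0, 0.95, 0], "turn": [0, 0, -0.0078]},
  {"claw": 0.3, "travel": [0, 0.95, 0], "turn": [0, 0, -0.0078]},
  {"claw": 0.3, "travel": [0, 0.95, 0], "turn": [0, 0, -0.0078]},
  {"claw": 0.3, "travel": [0, 0.95, 0], "turn": [0, 0, -0.0078]},
  {"claw": 0.3, "travel": [0, 0.95, 0], "turn": [0, 0, -0.0078]},
])

```text
time_s: 25.82
ee_pos: [0.4989, -0.1487, 0.1224]
orientation: [-0.0, 0.993, 0.117, -0.001]
contact_force: [0.4, 1.0, -1.9]
grip_width: 0.501
grasp_force: 61.9
```

jog_arm([
  {"claw": 0.3, "travel": [0, 0.95, 0], "turn": [0, 0, -0.0078]},
  {"claw": 0.3, "travel": [0, 0.95, 0], "turn": [0, 0, -0.0078]},
  {"claw": 0.3, "travel": [0, 0.95, 0], "turn": [0, 0, -0.0078]},
  {"claw": 0.3, "travel": [0, 0.95, 0], "turn": [0, 0, -0.0078]},
  {"claw": 0.3, "travel": [0, 0.95, 0], "turn": [0, 0, -0.0078]},
])

```text
time_s: 26.45
ee_pos: [0.4988, -0.0301, 0.1224]
orientation: [-0.001, 0.998, 0.056, -0.001]
contact_force: [0.3, 0.7, -1.8]
grip_width: 0.508
grasp_force: 61.9
```

jog_arm([
  {"claw": 0.3, "travel": [0, 0.95, 0], "turn": [0, 0, -0.0078]},
  {"claw": 0.3, "travel": [0, 0.9, 0], "turn": [0, 0, -0.0078]},
  {"claw": 0.3, "travel": [0, 0.8, 0], "turn": [0, 0, -0.0078]},
  {"claw": 0.3, "travel": [0, 0, 0], "turn": [0, 0, 0]},
  {"claw": 0.3, "travel": [0, 0, 0], "turn": [0, 0, 0]},
])

```text
time_s: 27.08
ee_pos: [0.4993, 0.0344, 0.1224]
orientation: [-0.0, 1.0, 0.019, -0.001]
contact_force: [0.3, -0.0, -1.7]
grip_width: 0.503
grasp_force: 61.8
```

Run:
```python
from h import *
import pickle
rot(2.4)
s=state();c=snap('wrist','w5');pickle.dump((c,s),open('w5.pkl','wb'))
cv2.imwrite('pics/w5b.png',cv2.resize(cv2.imread('pics/w5.png'),(800,600),interpolation=cv2.INTER_CUBIC))
```

```text
[-1.187  0.154  1.154  1.98  -0.158  1.105 -1.498] [0.4993 0.0344 0.1224] 27.075
turn [-0.0001 -0.0004  0.0011]
```

View pics/w5b.png

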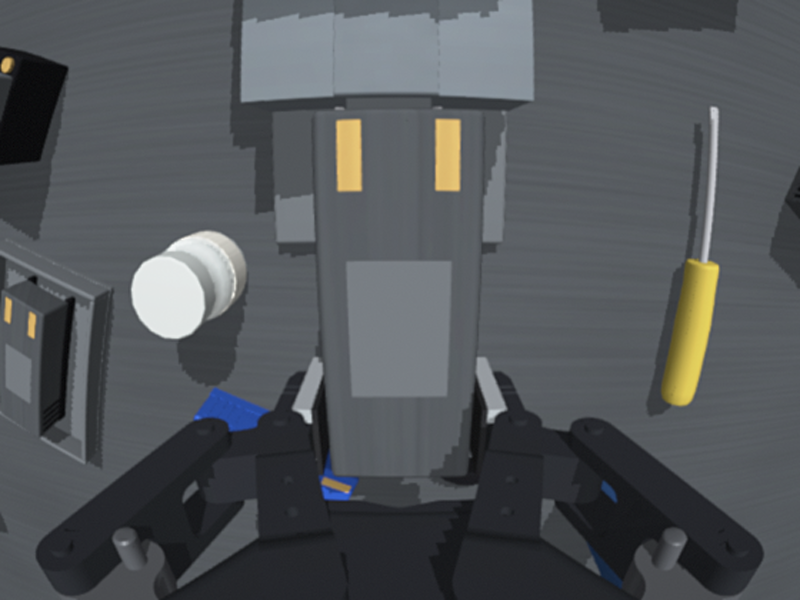

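Run:
```python
from h import *
import pickle
c,s=pickle.load(open('w5.pkl','rb'))
P=lambda n,u,v,z:print(n,np.round(wpt(c,s,u*.7-.15,v*.7-.15,z),4))
P('m',240,101,.06);P('m',534,101,.06);P('sill',277,243,.01);P('sill',504,243,.01)
P('slot',335,101,.06);P('slot',438,101,.06)
P('n',315,112,.1477);P('n',483,112,.1477);P('t',330,473,.1477);P('t',468,473,.1477)
```

```text
m [0.5981 0.1107 0.06  ]
m [ 0.6022 -0.0208  0.06  ]
sill [0.5231 0.1059 0.01  ]
sill [ 0.5279 -0.0231  0.01  ]
slot [0.5969 0.067  0.06  ]
slot [0.5983 0.0222 0.06  ]
n [0.5832 0.0596 0.1477]
n [0.5848 0.0175 0.1477]
t [0.4761 0.0564 0.1477]
t [0.4778 0.0124 0.1477]
```

jog_arm([
  {"claw": 0.3, "travel": [-0.1, 0.15, -0.7], "turn": [0, 0, 0.001]},
  {"claw": 0.3, "travel": [-0.1, 0.14, -0.8], "turn": [0, 0, 0]},
  {"claw": 0.3, "travel": [0, 0, -0.8], "turn": [0, 0, 0]},
  {"claw": 0.3, "travel": [0, 0, -0.8], "turn": [0, 0, 0]},
  {"claw": 0.3, "travel": [0, 0, -0.75], "turn": [0, 0, 0]},
])

```text
time_s: 27.75
ee_pos: [0.4936, 0.042, 0.0242]
orientation: [0.0, 1.0, 0.021, -0.001]
contact_force: [-0.2, 0.4, -0.8]
grip_width: 0.503
grasp_force: 61.9
```

jog_arm([
  {"claw": 0.3, "travel": [0, 0, 0], "turn": [0, 0, 0]},
  {"claw": 0.3, "travel": [0, 0, 0], "turn": [0, 0, 0]},
])

```text
time_s: 28.0
ee_pos: [0.4943, 0.0421, 0.0261]
orientation: [-0.0, 1.0, 0.021, -0.001]
contact_force: [-0.7, -0.3, -1.3]
grip_width: 0.503
grasp_force: 61.9
```

```bash
python3 -c "
from h import *
rot(2.3)"
```

```text
[-1.052  0.339  1.035  2.069 -0.365  0.929 -1.347] [0.4943 0.0421 0.0261] 28.0
turn [-0.     -0.0005 -0.0004]
```

jog_arm([
  {"claw": 0.3, "travel": [0, 0, -0.1], "turn": [0, 0, 0]},
  {"claw": 0.3, "travel": [0.3, 0.01, 0], "turn": [0, 0, 0]},
  {"claw": 0.3, "travel": [0.3, 0.01, 0], "turn": [0, 0, 0]},
  {"claw": 0.3, "travel": [0.25, 0.01, 0], "turn": [0, 0, 0]},
  {"claw": 0.3, "travel": [0, 0, 0], "turn": [0, 0, 0]},
])

```text
time_s: 28.62
ee_pos: [0.5146, 0.0418, 0.0231]
orientation: [0.001, 1.0, 0.02, -0.002]
contact_force: [-4.0, -5.3, -1.3]
grip_width: 0.504
grasp_force: 62.0
```

jog_arm([
  {"claw": 0.3, "travel": [0, -0.04, 0], "turn": [0, 0, 0]},
  {"claw": 0.3, "travel": [0.15, 0, 0], "turn": [0, 0, 0]},
  {"claw": 0.3, "travel": [0.15, 0, 0], "turn": [0, 0, 0]},
  {"claw": 0.3, "travel": [0, 0, 0], "turn": [0, 0, 0]},
])

```text
time_s: 29.12
ee_pos: [0.524, 0.0417, 0.0238]
orientation: [0.0, 1.0, 0.021, 0.0]
contact_force: [-1.2, -4.5, -2.2]
grip_width: 0.505
grasp_force: 62.0
```

jog_arm([
  {"claw": 0.3, "travel": [0.2, 0, 0], "turn": [0, 0, 0]},
  {"claw": 0.3, "travel": [0.3, 0, 0], "turn": [0, 0, 0]},
  {"claw": 0.3, "travel": [0.3, 0.01, 0], "turn": [0, 0, 0]},
  {"claw": 0.3, "travel": [0, 0, 0], "turn": [0, 0, 0]},
])

```text
time_s: 29.62
ee_pos: [0.5449, 0.0425, 0.0239]
orientation: [0.0, 1.0, 0.021, 0.001]
contact_force: [2.3, -3.8, -2.0]
grip_width: 0.502
grasp_force: 61.9
```

jog_arm([
  {"claw": 0.3, "travel": [0.3, 0, 0], "turn": [0, 0, 0]},
  {"claw": 0.3, "travel": [0.3, 0.01, 0], "turn": [0, 0, 0]},
  {"claw": 0.3, "travel": [0.25, 0.01, -0.02], "turn": [0, 0, 0]},
  {"claw": 0.3, "travel": [0, 0, 0], "turn": [0, 0, 0]},
])

```text
time_s: 30.12
ee_pos: [0.5657, 0.0432, 0.0233]
orientation: [-0.0, 1.0, 0.021, 0.0]
contact_force: [0.2, -4.2, -2.5]
grip_width: 0.501
grasp_force: 61.9
```

jog_arm([
  {"claw": 0.8, "travel": [0, 0, 0], "turn": [0, 0, 0]},
  {"claw": 0.8, "travel": [0, 0, 0], "turn": [0, 0, 0]},
  {"claw": 0.8, "travel": [0, 0, 0.5], "turn": [0, 0, 0]},
  {"claw": 0.8, "travel": [0, 0, 0.9], "turn": [0, 0, 0]},
  {"claw": 0.8, "travel": [0, 0, 0.9], "turn": [0, 0, 0]},
])

```text
time_s: 30.75
ee_pos: [0.5651, 0.0432, 0.083]
orientation: [-0.001, 1.0, 0.021, 0.0]
contact_force: [0.9, -0.9, 1.1]
grip_width: 0.802
grasp_force: 0.0
```

jog_arm([
  {"claw": 0.8, "travel": [0, 0, 0.5], "turn": [0, 0, 0]},
  {"claw": 0.0, "travel": [-0.9, 0, 0], "turn": [0, 0, 0]},
  {"claw": 0.0, "travel": [-0.9, 0, 0], "turn": [0, 0, 0]},
  {"claw": 0.0, "travel": [-0.9, 0, 0], "turn": [0, 0, 0]},
  {"claw": 0.0, "travel": [-0.1, 0, -0.3], "turn": [0, 0, 0]},
])

```text
time_s: 31.38
ee_pos: [0.4939, 0.0439, 0.086]
orientation: [-0.002, 1.0, 0.021, -0.0]
contact_force: [0.2, 0.6, 0.7]
grip_width: 0.001
grasp_force: 0.0
```

jog_arm([
  {"claw": 0.0, "travel": [0, 0, -0.6], "turn": [0, 0, 0]},
  {"claw": 0.0, "travel": [0, 0, -0.8], "turn": [0, 0, 0]},
  {"claw": 0.0, "travel": [0, 0, -0.7], "turn": [0, 0, 0]},
  {"claw": 0.0, "travel": [0, 0, 0], "turn": [0, 0, 0]},
])

```text
time_s: 31.88
ee_pos: [0.4938, 0.0422, 0.0314]
orientation: [0.001, 1.0, 0.021, -0.002]
contact_force: [-0.4, -0.3, 0.7]
grip_width: -0.002
grasp_force: 0.0
```

Run:
```python
from h import *
rot(2.4)
a=snap('scene','sc6');c=snap('side','sd6')
cv2.imwrite('pics/m6.png',np.hstack([cv2.resize(cv2.imread('pics/sc6.png')[130:330,230:430],(400,400)),cv2.resize(cv2.imread('pics/sd6.png')[120:270,200:350],(400,400))]))
```

```text
[-1.062  0.33   1.043  2.065 -0.351  0.941 -1.359] [0.4938 0.0422 0.0314] 31.875
turn [ 0.0008 -0.0012  0.0002]
```

View pics/m6.png

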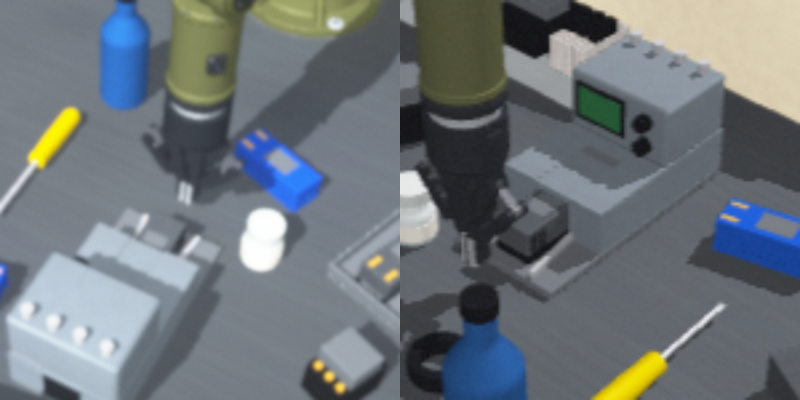

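jog_arm([
  {"claw": 0.0, "travel": [0.5, 0.02, 0], "turn": [0, 0, 0]},
  {"claw": 0.0, "travel": [0.5, 0.02, 0], "turn": [0, 0, 0]},
  {"claw": 0.0, "travel": [0.3, 0.01, 0], "turn": [0, 0, 0]},
  {"claw": 0.0, "travel": [0.2, 0.01, 0], "turn": [0, 0, 0]},
  {"claw": 0.0, "travel": [0.2, 0.01, 0], "turn": [0, 0, 0]},
])

```text
time_s: 32.6
ee_pos: [0.5367, 0.0449, 0.0331]
orientation: [-0.0, 1.0, 0.021, -0.001]
contact_force: [-3.4, -1.1, 1.8]
grip_width: 0.001
grasp_force: 1.8
```

jog_arm([
  {"claw": 0.0, "travel": [0.2, 0.01, 0], "turn": [0, 0, 0]},
  {"claw": 0.0, "travel": [0.2, 0.01, 0], "turn": [0, 0, 0]},
  {"claw": 0.0, "travel": [0.2, 0.01, 0], "turn": [0, 0, 0]},
  {"claw": 0.0, "travel": [0.2, 0.01, 0], "turn": [0, 0, 0]},
  {"claw": 0.0, "travel": [0.2, 0.01, 0], "turn": [0, 0, 0]},
])

```text
time_s: 33.22
ee_pos: [0.5589, 0.0457, 0.0327]
orientation: [-0.001, 1.0, 0.021, -0.004]
contact_force: [-12.2, -1.1, 9.7]
grip_width: -0.001
grasp_force: 5.8
```

jog_arm([
  {"claw": 0.0, "travel": [0.1, -0.02, 0], "turn": [0, 0, 0]},
  {"claw": 0.0, "travel": [0.1, -0.02, 0], "turn": [0, 0, 0]},
  {"claw": 0.0, "travel": [0.1, 0, 0], "turn": [0, 0, 0]},
  {"claw": 0.0, "travel": [0, 0, 0], "turn": [0, 0, 0]},
])

```text
time_s: 33.72
ee_pos: [0.5681, 0.045, 0.0327]
orientation: [-0.0, 1.0, 0.021, -0.002]
contact_force: [-4.7, 0.1, 2.3]
grip_width: -0.004
grasp_force: 2.6
```

jog_arm([
  {"claw": 0.0, "travel": [0.14, 0, 0], "turn": [0, 0, 0]},
  {"claw": 0.0, "travel": [0.14, 0, 0], "turn": [0, 0, 0]},
  {"claw": 0.0, "travel": [0.12, 0, 0], "turn": [0, 0, 0]},
  {"claw": 0.0, "travel": [0, 0, 0], "turn": [0, 0, 0]},
])

```text
time_s: 34.22
ee_pos: [0.5779, 0.0452, 0.0327]
orientation: [-0.001, 1.0, 0.021, -0.002]
contact_force: [-6.7, -0.2, 2.4]
grip_width: -0.003
grasp_force: 2.9
```

jog_arm([
  {"claw": 0.0, "travel": [0.08, 0, 0], "turn": [0, 0, 0]},
  {"claw": 0.0, "travel": [0.06, 0, 0], "turn": [0, 0, 0]},
  {"claw": 0.0, "travel": [0, 0, 0], "turn": [0, 0, 0]},
])

```text
time_s: 34.6
ee_pos: [0.5792, 0.0452, 0.0326]
orientation: [-0.001, 1.0, 0.021, -0.005]
contact_force: [-13.2, 0.6, 9.6]
grip_width: -0.002
grasp_force: 6.1
```

jog_arm([
  {"claw": 0.0, "travel": [-0.6, 0, 0], "turn": [0, 0, 0]},
  {"claw": 0.0, "travel": [-0.9, 0, 0], "turn": [0, 0, 0]},
  {"claw": 0.0, "travel": [-0.9, 0, 0], "turn": [0, 0, 0]},
  {"claw": 0.0, "travel": [-0.9, 0, 0.5], "turn": [0, 0, 0]},
  {"claw": 0.0, "travel": [0, 0, 1], "turn": [0, 0, 0]},
])

```text
time_s: 35.22
ee_pos: [0.4986, 0.0454, 0.0701]
orientation: [-0.001, 1.0, 0.021, -0.002]
contact_force: [1.6, 0.6, 0.1]
grip_width: 0.0
grasp_force: 0.0
```

jog_arm([
  {"claw": 0.0, "travel": [0, 0, 1], "turn": [0, 0, 0]},
  {"claw": 0.0, "travel": [0, 0, 1], "turn": [0, 0, 0]},
  {"claw": 0.0, "travel": [0, 0, 1], "turn": [0, 0, 0]},
  {"claw": 0.0, "travel": [0, 0, 1], "turn": [0, 0, 0]},
  {"claw": 0.0, "travel": [0, 0, 0], "turn": [0, 0, 0]},
])

```text
time_s: 35.85
ee_pos: [0.5025, 0.0457, 0.1725]
orientation: [-0.002, 1.0, 0.021, 0.002]
contact_force: [0.8, 0.9, -0.2]
grip_width: 0.001
grasp_force: 0.0
```

Run:
```python
from h import *
a=snap('scene','sc7');c=snap('side','sd7');w=snap('wrist','w7');print(state()['time_s'])
t=np.hstack([cv2.resize(cv2.imread('pics/sc7.png'),(400,300)),cv2.resize(cv2.imread('pics/sd7.png')[170:245,218:318],(400,300))])
b=np.hstack([cv2.resize(cv2.imread('pics/sd7.png'),(400,300)),cv2.resize(cv2.imread('pics/w7.png'),(400,300))])
cv2.imwrite('pics/m7.png',np.vstack([t,b]))
```

```text
36.0
```

View pics/m7.png

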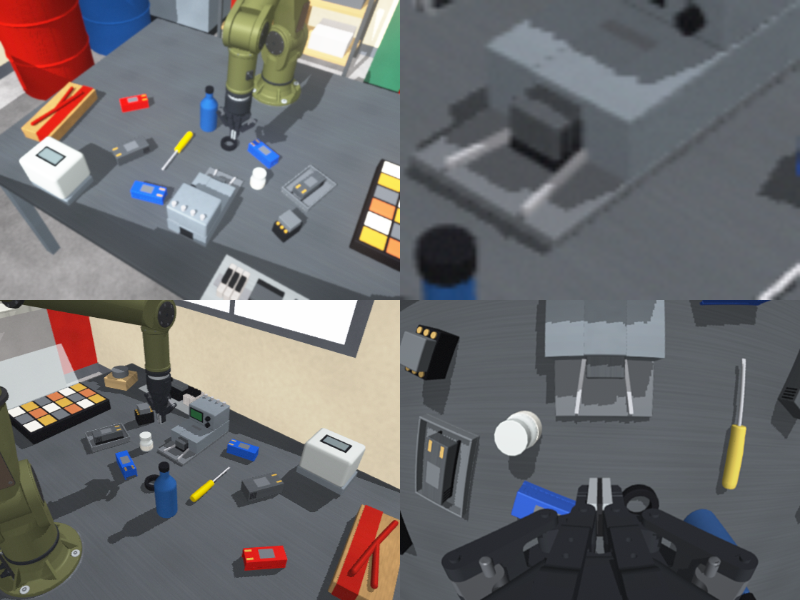

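The spare is held at the same place as the original pack (tail corner at (513,97) in the side crop, as before). The spent pack lies flat in the tray, and nothing else has moved.

```bash
python3 -c "
from bench import hand_in
print(hand_in())"
```

```text
the job is handed in; nothing more can be done
None
```

The battery is changed and the job handed in at about 36 s: the spent pack lies flat in the tray, the catch holds the spare in the bay, and the last pictures show nothing else moved.

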